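# Change over the purge gas on the analyser's slide-valve rail

### The arm

A 6-joint arm with a two-finger parallel gripper is mounted at the origin on the work surface. World frame = base frame: x ahead of the robot, y to its left, z up, the work surface at z = 0. Lengths are in mm, angles in rad, forces in N, time in s.
With the tool pointing down it reaches from about 350 to 975 mm from the base axis. Payload 7.1 kg.
Tool frame: the origin (TCP) lies at the very end of the fingers, on their centre line; the grasp point (between the pads) lies 19 mm behind it (ctrl.pinch_z is the distance from the TCP to the grasp point, in mm); z points along the fingers, y is the direction in which the jaws open and shut (so a half turn about z gives the same grasp; the last joint's range is limited). The gripper opens to 88 mm and grips with 3 to 60 N. Pads are 20 mm wide; open, the fingers measure 115 mm over their backs; the gripper's body (75 mm by 178 mm) begins 61 mm behind the grasp point.
Start: joints at [1.118, 0.423, 1.63, -0, 1.089, -0.019], TCP at [262.669, 567.106, 194.075] pointing down, gripper open.
Joint ranges: [-3, 3], [-0.9, 2.11], [0.09, 2.58], [-1.31, 4.45], [0.11, 2.69], [-2.54, 2.54]. Speed limits (rad/s): [2.39, 2.39, 3.01, 3.14, 3.14, 3.14].

### API

Orientations are given as a rotation vector (axis times angle).
In Python, from workcell import ctrl gives the robot as it stands.
- The arm moves only by the shell command python3 -m inch 'ROWS' [OPENING]. ROWS is JSON, a list of rows, each an object with "xyz": the shift along the tool's x, y, z in cm, a list of three; "spin": the turn about the tool's z in degrees. A call has 1 to 20 rows; each row is the pose to reach, as a shift and turn from the pose measured when the call began, along the tool's axes at that moment; what a row does not reach only later rows make up. A row lasts 1/10 s, in which the tool goes at most 50 mm and 8.59 degrees, less where a joint would pass 70% of its speed; a pose out of reach is approached as far as the arm can. A call with a gripper value outside its range is refused whole. OPENING is the closure, from 0 (fully open) to 1 (shut), set as the call begins (- or left out, the last holds). The fingers move at their own pace and stop on an object; the grip force is fixed at half the most. Time passes only in rows, so rows that repeat a pose let the fingers close. It gives the time, the measured TCP pose, the force and the opening at its end, in the units of the state.
- ctrl.get_obs(): the state, without advancing time (a new reading comes with each control period).
- ctrl.get_image(name): name is "scene" or "side" or "wrist"; returns the picture (480x640x3 uint8, red, green, blue); there is no depth.
- ctrl.camera_info(name): a dict with "camera_matrix" (3x3 intrinsics, pixels), "R" (3x3) and "t" (3): a world point X has camera coordinates R X + t; the wrist camera has in their place "hand_eye" (4x4, takes a point from camera to tool coordinates, whose origin is the TCP and whose axes are the flange's). Camera axes: x right, y down, z forward; pixel columns grow to the right and rows downward; lengths in mm; the calibration is good to about 2 mm. The wrist camera is an equidistant fisheye: a pixel r from the principal point sees the ray r / f radians off the axis. A picture is of the moment at which its call begins: read the wrist's pose just before it. camera_info takes no time and is no camera call.
- ctrl.close_job(): hands the job in, once; it reports no verdict.
The state is a dict: "t": time; "qpos": joint angles; "qvel": joint speeds; "joint_torque": joint torques, N m; "ee_pos": TCP position; "orientation": TCP orientation; "ft_force": force on the tool from outside, world axes, zero at the start; "moment": the same for the moment, N m; "width": finger opening in mm.
Only numpy, scipy, OpenCV 4.12 (cv2) and the standard library are available. Lean on these libraries where they do the work, as an engineer would, in place of code of your own. Each camera call takes 0.05 s, during which the arm holds its last target. There are 200 camera calls.

### The job

Change the analyser's purge gas over: stand the brown bottle upright on the cork mat without any valve knob running into it, push the crossbar knob fully home, and only then pull the disc knob fully out, leave it there for two seconds to flush, and push it back to its half-way click. The crossbar and disc valves must never be open together; leave the ball-knob valve at its half-way click, and do not knock the bottle over or disturb the beaker, jar, crucible, brass weight or bowl.

Things in the scene. Friction and masses are not known exactly. Their poses are not given: they have to be found in the camera images.
- rail: Fixed aluminium rail 360 mm long (y), 110 deep, 12 mm thick on the bench, carrying the three valve blocks at its own yaw, 130 mm apart, in any order. Origin: on the bench under the line of the blocks' front faces, at mid length; x into the blocks.
- valve_disc: Fixed grey block 54 wide (y), 80 deep (x), 88 mm tall; from its front, facing the robot, a push-pull knob: a flat round disc, 44 mm across and 10 mm thick, its face square to the stem, black plastic on a 10 mm steel stem. Origin: middle of the front face's lower edge, 12 mm above the bench; x into the block (the way home), z up. Stem 58 mm above the origin, along x. A gauge 47 to 77 mm behind the face tops out 110 mm above the origin.
- knob_disc (a joint): How far it is drawn out, m: 0 fully home (stop), 0.020 half-way click, 0.040 fully out (stop). Two humps, centred at 0.010 and 0.030, hold it in the three clicks: each takes about 6 N to climb and past its top the knob draws itself on; within 3 mm of a click it moves freely (1 N of friction). Starts home.
- knob_disc_c (a point): Centre of the disc; with the knob home it stands 41 mm in front of the block's front face, leaving 36 mm of bare stem between face (bar a 3 mm collar 24 mm across at its root) and disc: room for fingers either side of the stem behind the disc.
- valve_tbar: Fixed grey block 54 wide (y), 80 deep (x), 88 mm tall; from its front, facing the robot, a push-pull knob: a round crossbar, 56 mm long across the stem (along the block's y axis) and 14 mm thick, black plastic on a 10 mm steel stem. Origin: middle of the front face's lower edge, 12 mm above the bench; x into the block (the way home), z up. Stem 58 mm above the origin, along x. A gauge 47 to 77 mm behind the face tops out 110 mm above the origin.
- knob_tbar (a joint): How far it is drawn out, m: 0 fully home (stop), 0.020 half-way click, 0.040 fully out (stop). Two humps, centred at 0.010 and 0.030, hold it in the three clicks: each takes about 6 N to climb and past its top the knob draws itself on; within 3 mm of a click it moves freely (1 N of friction). Starts out, half-way to fully.
- knob_tbar_c (a point): Centre of the crossbar, on the stem's line; 43 mm in front of the block's front face when home (36 mm between face and bar).
- valve_ball: Fixed grey block 54 wide (y), 80 deep (x), 88 mm tall; from its front, facing the robot, a push-pull knob: a ball, 32 mm across, black plastic on a 10 mm steel stem. Origin: middle of the front face's lower edge, 12 mm above the bench; x into the block (the way home), z up. Stem 58 mm above the origin, along x. A gauge 47 to 77 mm behind the face tops out 110 mm above the origin.
- knob_ball (a joint): How far it is drawn out, m: 0 fully home (stop), 0.020 half-way click, 0.040 fully out (stop). Two humps, centred at 0.010 and 0.030, hold it in the three clicks: each takes about 6 N to climb and past its top the knob draws itself on; within 3 mm of a click it moves freely (1 N of friction). Starts at the half-way click.
- knob_ball_c (a point): Centre of the ball; 50 mm in front of the front face when home.
- bottle: Brown glass bottle standing close in front of the disc knob, in the way of its travel; about 0.16 kg. Body 50 mm across up to 62 mm, shoulder narrowing to a neck at 80 mm, white screw cap 34 mm across from 85 to 115 mm (its top). Origin: centre of its underside, z up.
- mat: Square cork mat 140 x 140 x 4 mm fixed to the bench left or right of the valves. Origin: centre of its underside, on the bench; axes along its sides, top 4 mm above the origin.
- beaker: Bystander: clear glass beaker, open, 56 mm across, 75 mm tall. Origin: centre of its underside.
- jar: Bystander: white lidded jar, 52 mm across, 70 mm tall. Origin: centre of its underside.
- crucible: Bystander: white ceramic crucible, open cup, 32 mm across, 28 mm tall. Origin: centre of its underside.
- weight: Bystander: brass weight with a small top button, 26 mm across, 34 mm tall. Origin: centre of its underside.
- mortar: Bystander: white ceramic bowl, 90 mm across, 50 mm tall, about 0.35 kg. Origin: centre of its underside.
There are look-alikes about, which are no part of the job. Leave any purple look-alike of the bottle alone.

How it is judged:
By the outcome, as a careful person would: the job done as asked, in the order asked, and still so for the second after the job is handed in, with the robot touching nothing.
It also fails if it takes over 64 s, if anything falls off the work surface, if the arm or the gripper's body presses on something with over 40 N, if the wrist force passes 120 N, or if a joint passes its speed limit or range.

## Working session

There is one attempt and no reset: what is moved stays moved. The work goes in short steps, Python scripts to look and compute and a shell command to move; the robot and the scene stay as the last step left them, time stands still between calls to the robot, and variables do not carry over. Pictures are saved under pics/ and viewed, about 8 in all and at most 12, crops included, and the job is handed in when it is done.

```bash
ls; mkdir -p pics
python3 - <<'E'
from workcell import ctrl
import cv2,numpy as np
np.set_printoptions(precision=4,suppress=True)
for n in("scene","side"):
    im=ctrl.get_image(n); cv2.imwrite(f"pics/{n}0.png",im[:,:,::-1])
for n in("scene","side","wrist"): print(n,ctrl.camera_info(n))
print(ctrl.get_obs(),ctrl.pinch_z)
E
```

```text
pics
scene {'camera_matrix': array([[451.742 ,   0.    , 322.7241],
       [  0.    , 451.742 , 233.1206],
       [  0.    ,   0.    ,   1.    ]]), 'R': array([[ 0.7607,  0.649 , -0.0122],
       [ 0.4838, -0.5793, -0.656 ],
       [-0.4328,  0.4931, -0.7547]]), 't': array([-387.3003, -183.531 , 1058.726 ])}
side {'camera_matrix': array([[570.2256,   0.    , 321.5013],
       [  0.    , 570.2256, 250.1006],
       [  0.    ,   0.    ,   1.    ]]), 'R': array([[ 0.9694, -0.2454,  0.0036],
       [-0.1298, -0.5249, -0.8412],
       [ 0.2084,  0.815 , -0.5407]]), 't': array([-500.9453,  133.473 ,  854.9575])}
wrist {'camera_matrix': array([[371.6483,   0.    , 320.6602],
       [  0.    , 371.6483, 239.4508],
       [  0.    ,   0.    ,   1.    ]]), 'hand_eye': array([[   0.0004,   -0.9547,   -0.2977,   82.3172],
       [   1.    ,    0.0006,   -0.0008,   -0.1388],
       [   0.001 ,   -0.2977,    0.9547, -191.4185],
       [   0.    ,    0.    ,    0.    ,    1.    ]])}
{'t': 0.1, 'qpos': array([ 1.118 ,  0.4238,  1.6306, -0.    ,  1.0886, -0.019 ]), 'qvel': array([-0.0001, -0.0019,  0.0004,  0.0001,  0.0011, -0.0004]), 'joint_torque': array([ -0.0001, -54.5609, -27.4323,   0.0644,   0.0188,  -0.0001]), 'ee_pos': array([262.4571, 566.6344, 193.3931]), 'orientation': array([-0.676 , -3.0677,  0.0021]), 'ft_force': array([-0.0452,  0.5838, -0.0099]), 'moment': array([ 0.0071,  0.0212, -0.009 ]), 'width': 87.89979951327031} 18.700000000000003
```

View pics/scene0.png

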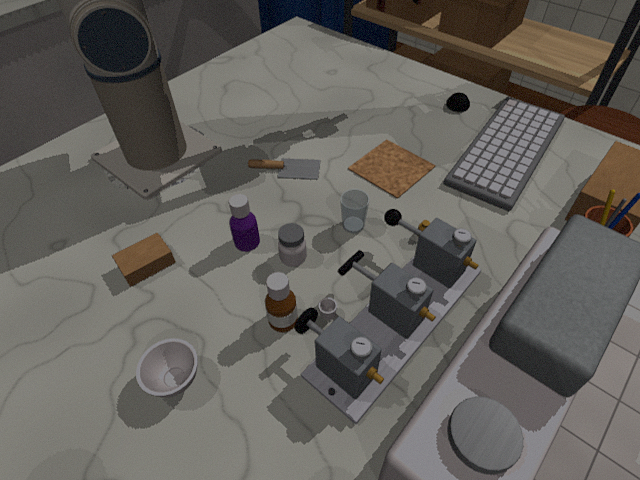

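View pics/side0.png

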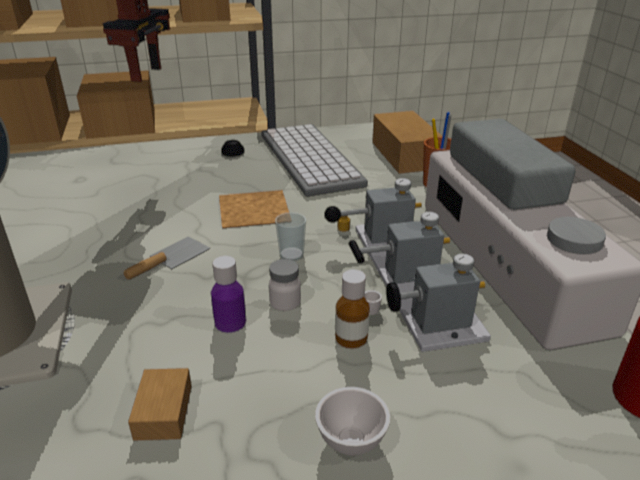

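Scene view: brown bottle (281,303), purple look-alike (243,225), disc knob (306,320), crossbar (350,262), ball (393,217), mat (392,167), beaker (354,210), jar (291,243), crucible (328,305), bowl (168,368). Side view: brown bottle (352,315), disc (394,297), crossbar (357,251), ball (333,214), weight (344,222). The brown one, standing before the disc knob, is the bottle I want, not the purple one.

```bash
cat > h.py <<'E'
from workcell import ctrl
import cv2,numpy as np
from scipy.spatial.transform import Rotation as Ro
np.set_printoptions(precision=2,suppress=True)
I={n:ctrl.camera_info(n) for n in("scene","side")}
def tri(a,b):
    P=[I[n]["camera_matrix"]@np.c_[I[n]["R"],I[n]["t"]] for n in("scene","side")]
    X=cv2.triangulatePoints(P[0],P[1],np.float64(a).reshape(2,1),np.float64(b).reshape(2,1)).ravel();return X[:3]/X[3]
def plane(n,p,z):
    c=I[n];d=c["R"].T@np.linalg.inv(c["camera_matrix"])@[p[0],p[1],1];o=-c["R"].T@c["t"]
    return o+d*(z-o[2])/d[2]
def proj(n,X):
    c=I[n];q=c["camera_matrix"]@(c["R"]@np.array(X,float)+c["t"]);return q[:2]/q[2]
E
cat > m.py <<'E'
from h import *
S=cv2.imread("pics/scene0.png");D=cv2.imread("pics/side0.png")
pts=dict(gdisc=((361,346),(463,260)),gtbar=((416,286),(429,217)),gball=((462,236),(402,183)),disc=((306,320),(394,297)),tbar=((350,262),(357,251)),ball=((393,217),(333,214)),captop=((278,281),(353,278)))
for k,(a,b) in pts.items():print(k,tri(a,b))
for n,im in(("scene",S),("side",D)):
    h=cv2.cvtColor(im,cv2.COLOR_BGR2HSV)
    m=cv2.inRange(h,(5,90,40),(25,255,255))
    k,l,st,c=cv2.connectedComponentsWithStats(m)
    for i in range(1,k):
        if st[i,4]>60: print(n,st[i],c[i],plane(n,c[i],4))
def crop(im,x,y,w,hh,s):return cv2.resize(im[y:y+hh,x:x+w],None,fx=s,fy=s,interpolation=cv2.INTER_CUBIC)
a=crop(S,230,190,200,150,4)
b=crop(D,260,180,200,150,4)
cv2.imwrite("pics/c1.png",a);cv2.imwrite("pics/c2.png",b)
E
python3 m.py
```

```text
gdisc [ 693.   -134.61  119.23]
gtbar [696.02  -5.18 118.96]
gball [699.39 125.52 117.9 ]
disc [ 590.87 -133.47   70.51]
tbar [574.37  -4.95  72.31]
ball [569.77 127.36  70.39]
captop [ 529.58 -126.26  109.76]
scene [  351     0   289   145 16055] [504.66  51.36] [407.65 957.74   4.  ]
scene [610  47  21  31 136] [621.35  59.68] [ 689.95 1123.73    4.  ]
scene [ 348  140   87   58 2602] [391.54 167.91] [450.17 306.78   4.  ]
scene [ 565  141   75   85 3320] [609.67 184.13] [839.62 561.14   4.  ]
scene [248 159  36  10 271] [265.28 163.65] [221.36 136.14   4.  ]
scene [613 199  27  38 386] [630.32 218.63] [904.51 483.91   4.  ]
scene [419 220  11  11  68] [423.38 224.63] [596.72 206.1    4.  ]
scene [ 113  233   62   53 1843] [143.68 258.71] [ 239.93 -204.2     4.  ]
scene [463 256  15  13  98] [469.63 262.39] [712.79 180.35   4.  ]
scene [265 290  31  27 497] [280.87 305.09] [ 508.89 -111.09    4.  ]
scene [419 306  16  15 121] [426.01 313.52] [709.23  35.49   4.  ]
scene [271 321  25  11  63] [284.08 327.84] [ 543.63 -139.43    4.  ]
scene [366 367  18  17 154] [374.06 374.81] [ 706.07 -108.8     4.  ]
side [   0    0  144   61 4608] [62.75 20.88] [-177.98 2438.54    4.  ]
side [ 147    0  116   35 2883] [210.18  16.84] [ 534.22 2376.59    4.  ]
side [    0    57   268    96 15164] [106.38 109.91] [ 110.63 1020.11    4.  ]
side [ 373  111   79   75 3307] [406.83 140.69] [896.5  578.62   4.  ]
side [ 536  136  104   66 1734] [594.24 164.39] [1284.28  327.7     4.  ]
side [ 219  190   70   38 2037] [251.46 208.11] [442.85 305.94   4.  ]
side [338 216  12  16 170] [343.55 223.41] [612.49 198.31   4.  ]
side [124 253  42  26 449] [144.1 265.5] [226.73 139.66   4.  ]
side [336 296  33  27 695] [352.09 309.39] [549.81 -68.58   4.  ]
side [336 334  31  14 216] [350.56 342.19] [ 525.2  -142.32    4.  ]
side [ 129  368   62   72 3654] [160.28 404.41] [ 249.79 -197.42    4.  ]
```

View pics/c1.png

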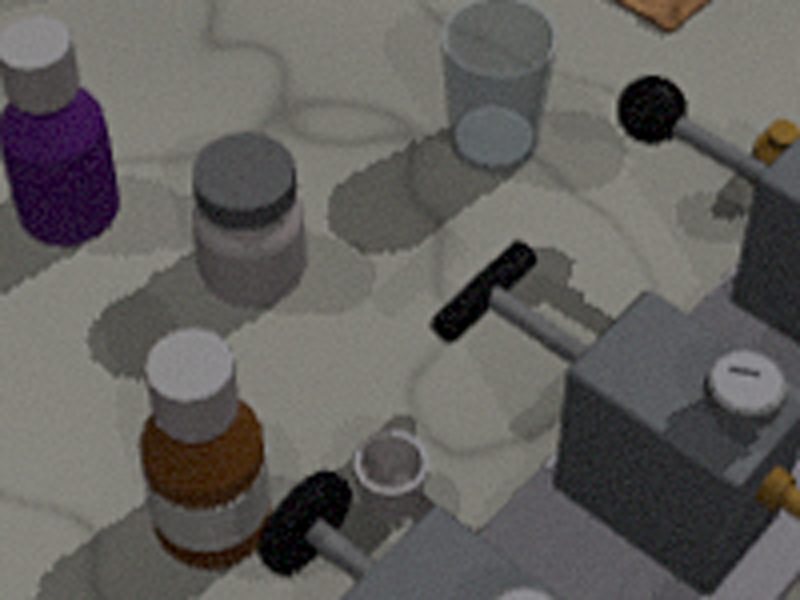

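View pics/c2.png

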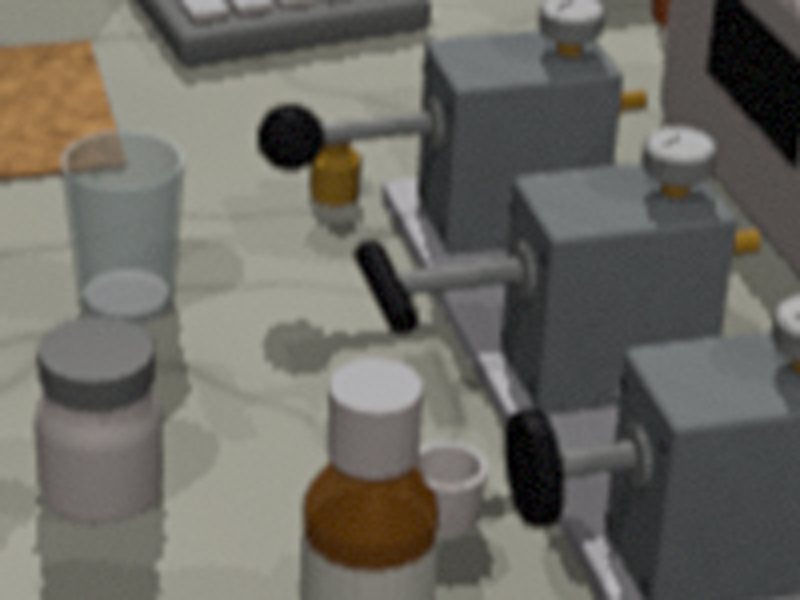

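Crops: bottle cap top at scene (277.5,281.5) and side (354,276.8). The bottle is brown with a white label, clear of the disc knob, and the crucible lies beside it at scene (328,305). The crossbar looks to be about at half-way.

```bash
cat >> h.py <<'E'
def go(x,y,z,yaw):
    "shift (cm, tool axes) and spin (deg) from the present pose; yaw = world heading of tool x, deg"
    o=ctrl.get_obs();R=Ro.from_rotvec(o["orientation"]).as_matrix()
    d=R.T@(np.array([x,y,z])-o["ee_pos"])/10
    s=-((yaw-np.degrees(np.arctan2(R[1,0],R[0,0]))+180)%360-180)
    print("t",o["t"],"pos",o["ee_pos"],"F",o["ft_force"],"w",o["width"],"-> shift",d,"spin",s)
E
python3 - <<'E'
from h import *
c=tri((277.5,281.5),(354,276.8));print(c, plane("scene",(277.5,281.5),115),plane("side",(354,276.8),115))
for k,a,b,z in(("jar",(291.3,234),(284.5,269),70),("beak",(354.5,199),(291,221),75),("cruc",(327.5,305),(373,296),28)):
    print(k,plane("scene",a,z),plane("side",b,z))
go(531,-126,160,178.6)
E
```

```text
[ 530.66 -128.13  112.57] [ 531.46 -128.66  115.  ] [ 529.7  -131.93  115.  ]
jar [453.94 -19.7   70.  ] [450.46 -25.46  70.  ]
beak [488.88 117.09  75.  ] [489.04 111.08  75.  ]
cruc [580.18 -70.5   28.  ] [582.23 -72.81  28.  ]
t 0.1 pos [262.46 566.63 193.39] F [-0.05  0.58 -0.01] w 87.89979951327031 -> shift [-53.48 -51.56   3.41] spin -23.454109342693243
```

```bash
python3 -m inch '[{"xyz":[-5,-4.5,0],"spin":-2},{"xyz":[-9,-8.5,0],"spin":-5},{"xyz":[-13,-12.5,0],"spin":-8},{"xyz":[-17,-16.5,0],"spin":-11},{"xyz":[-20,-19.5,0],"spin":-14},{"xyz":[-23,-22.5,0],"spin":-17},{"xyz":[-26,-25.5,0],"spin":-20},{"xyz":[-29,-28.5,0],"spin":-23.5},{"xyz":[-32,-31.5,0],"spin":-23.5},{"xyz":[-35,-34.5,0],"spin":-23.5},{"xyz":[-38,-37,0],"spin":-23.5},{"xyz":[-41,-40,0],"spin":-23.5},{"xyz":[-44,-43,0],"spin":-23.5},{"xyz":[-47,-46,0],"spin":-23.5},{"xyz":[-50,-48.5,0],"spin":-23.5},{"xyz":[-52,-50.5,1],"spin":-23.5},{"xyz":[-53,-51.5,2],"spin":-23.5},{"xyz":[-53.6,-51.9,3.4],"spin":-23.5},{"xyz":[-53.6,-51.9,3.4],"spin":-23.5},{"xyz":[-53.6,-51.9,3.4],"spin":-23.5}]' 0
python3 - <<'E'
from h import *
go(530.5,-129.5,82,178.6)
o=ctrl.get_obs();im=ctrl.get_image("wrist");cv2.imwrite("pics/w1.png",im[:,:,::-1])
W=ctrl.camera_info("wrist");H=W["hand_eye"];R=Ro.from_rotvec(o["orientation"]).as_matrix()
np.savez("w1.npz",R=R,p=o["ee_pos"])
E
```

```text
t: 2.1
ee_pos: [529.7, -128.5, 159.3]
orientation: [-0.036, -3.139, 0.001]
ft_force: [0.2, 0.2, 1.7]
width: 88.1
t 2.1 pos [ 529.75 -128.46  159.33] F [0.18 0.2  1.67] w 88.08904879470104 -> shift [-0.1  -0.1   7.73] spin 0.08734929180428708
```

View pics/w1.png

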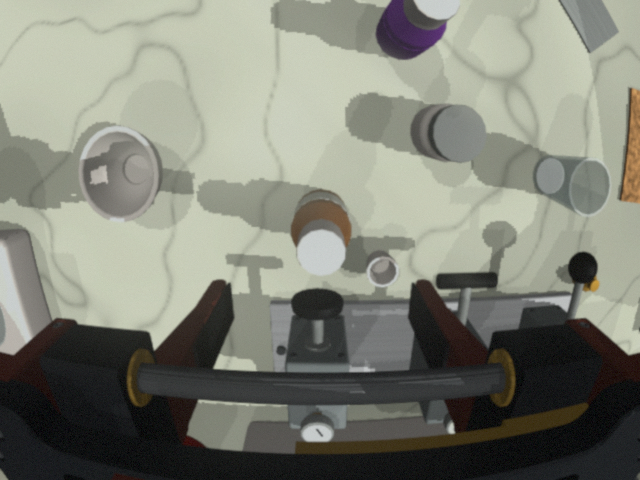

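Wrist view: cap at (321,252) between the fingers; disc knob (318,303), crossbar (467,280), ball (583,267), crucible (382,268) low down. Cross-check with a ray cast.

```bash
cat >> h.py <<'E'
def wray(p,z,R,pos):
    W=ctrl.camera_info("wrist");K=W["camera_matrix"];H=W["hand_eye"]
    u=np.array([(p[0]-K[0,2])/K[0,0],(p[1]-K[1,2])/K[1,1]]);r=np.linalg.norm(u)
    d=np.r_[u/max(r,1e-9)*np.sin(r),np.cos(r)];d=R@H[:3,:3]@d;o=R@H[:3,3]+pos
    return o+d*(z-o[2])/d[2]
E
python3 - <<'E'
from h import *
a=np.load("w1.npz")
for n,p,z in(("cap",(321,253),115),("disc",(317.5,303),70),("tbar",(467,280),70),("ball",(583,267),70),("cruc",(382,268),28),("gauge",(317.5,432),122)):print(n,wray(p,z,a["R"],a["p"]))
E
```

```text
cap [ 530.23 -128.49  115.  ]
disc [ 590.63 -132.81   70.  ]
tbar [574.25  -2.6   70.  ]
ball [568.64 128.48  70.  ]
cruc [576.94 -72.1   28.  ]
gauge [ 691.89 -135.08  122.  ]
```

```bash
python3 -m inch '[{"xyz":[0,0,1.5],"spin":0},{"xyz":[-0.05,0,3],"spin":0},{"xyz":[-0.05,0,4.5],"spin":0},{"xyz":[-0.05,0,6],"spin":0},{"xyz":[-0.05,0,7],"spin":0},{"xyz":[-0.05,0,7.7],"spin":0},{"xyz":[-0.05,0,7.7],"spin":0},{"xyz":[-0.05,0,7.7],"spin":0}]' 0
python3 -m inch '[{"xyz":[0,0,0],"spin":0},{"xyz":[0,0,0],"spin":0},{"xyz":[0,0,0],"spin":0},{"xyz":[0,0,0],"spin":0},{"xyz":[0,0,0],"spin":0},{"xyz":[0,0,0],"spin":0},{"xyz":[0,0,0],"spin":0},{"xyz":[0,0,0],"spin":0},{"xyz":[0,0,0],"spin":0},{"xyz":[0,0,0],"spin":0}]' 1
```

```text
t: 2.95
ee_pos: [530.9, -128.4, 83.4]
orientation: [-0.035, -3.14, 0.001]
ft_force: [-0.0, 0.2, 0.2]
width: 87.8
t: 3.95
ee_pos: [530.9, -128.4, 83.3]
orientation: [-0.035, -3.14, 0.001]
ft_force: [-0.1, -1.8, 0.6]
width: 32.1
```

```bash
python3 -m inch '[{"xyz":[0,0,-0.5],"spin":0},{"xyz":[0,0,-1.5],"spin":0},{"xyz":[0,0,-3],"spin":0},{"xyz":[0,0,-5],"spin":0},{"xyz":[0,0,-7],"spin":0},{"xyz":[0,0,-9],"spin":0},{"xyz":[0,0,-10.5],"spin":0},{"xyz":[0,0,-11],"spin":0},{"xyz":[0,0,-11],"spin":0}]' 1
python3 - <<'E'
from h import *
go(446,306,193,178.6)
E
```

```text
t: 4.85
ee_pos: [531.3, -128.4, 194.3]
orientation: [0.035, 3.141, -0.002]
ft_force: [-0.7, 0.4, -2.1]
width: 32.3
t 4.85 pos [ 531.33 -128.42  194.3 ] F [-0.67  0.39 -2.1 ] w 32.27957488463079 -> shift [ 9.5  43.24  0.06] spin 0.12531354479204992
```

```bash
python3 -m inch '[{"xyz":[0.2,1,0],"spin":0},{"xyz":[0.6,3,0],"spin":0},{"xyz":[1.3,6,0],"spin":0},{"xyz":[2,9,0],"spin":0},{"xyz":[2.7,12,0],"spin":0},{"xyz":[3.3,15,0],"spin":0},{"xyz":[4,18,0],"spin":0},{"xyz":[4.6,21,0],"spin":0},{"xyz":[5.3,24,0],"spin":0},{"xyz":[5.9,27,0],"spin":0},{"xyz":[6.6,30,0],"spin":0},{"xyz":[7.2,33,0],"spin":0},{"xyz":[7.9,36,0],"spin":0},{"xyz":[8.5,38.5,0],"spin":0},{"xyz":[9,41,0],"spin":0},{"xyz":[9.3,42.4,0],"spin":0},{"xyz":[9.5,43.2,0],"spin":0},{"xyz":[9.5,43.2,0],"spin":0},{"xyz":[9.5,43.2,0],"spin":0},{"xyz":[9.5,43.2,0],"spin":0}]' 1
python3 - <<'E'
from h import *
go(446,306,89,178.6)
im=ctrl.get_image("side");cv2.imwrite("pics/s2.png",im[:,:,::-1])
E
```

```text
t: 6.85
ee_pos: [446.1, 304.7, 193.6]
orientation: [0.036, 3.141, -0.003]
ft_force: [1.0, -0.8, -2.9]
width: 32.2
t 6.85 pos [446.09 304.69 193.57] F [ 1.   -0.84 -2.95] w 32.23310236523422 -> shift [ 0.02  0.15 10.46] spin 0.07127594136503035
```

View pics/s2.png

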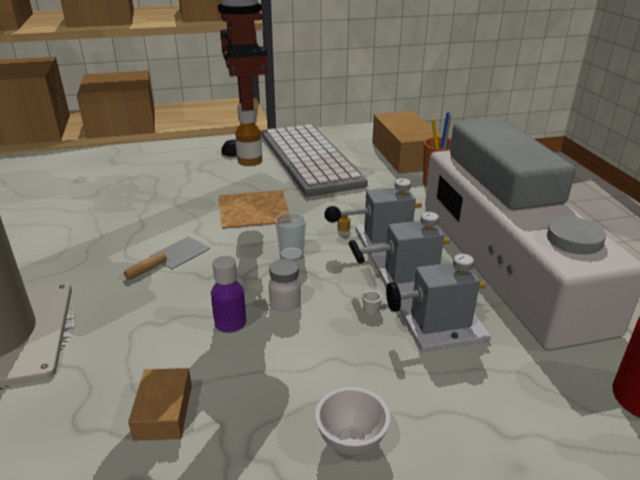

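The bottle hangs upright at (248,143) in the side view; the rest is undisturbed. Lowering.

```bash
python3 -m inch '[{"xyz":[0,0.1,1],"spin":0},{"xyz":[0,0.1,3],"spin":0},{"xyz":[0,0.1,5],"spin":0},{"xyz":[0,0.1,7],"spin":0},{"xyz":[0,0.1,8.5],"spin":0},{"xyz":[0,0.1,9.5],"spin":0},{"xyz":[0,0.1,10],"spin":0},{"xyz":[0,0.1,10.3],"spin":0},{"xyz":[0,0.1,10.4],"spin":0},{"xyz":[0,0.1,10.5],"spin":0},{"xyz":[0,0.1,10.5],"spin":0},{"xyz":[0,0.1,10.5],"spin":0}]' 1
```

```text
t: 8.1
ee_pos: [446.5, 305.8, 89.1]
orientation: [0.037, 3.14, -0.002]
ft_force: [-0.3, 0.5, -1.3]
width: 32.1
```

```bash
python3 -m inch '[{"xyz":[0,0,0.1],"spin":0},{"xyz":[0,0,0.15],"spin":0},{"xyz":[0,0,0.2],"spin":0},{"xyz":[0,0,0.2],"spin":0},{"xyz":[0,0,0.2],"spin":0}]' 1
```

```text
t: 8.6
ee_pos: [446.8, 305.9, 87.3]
orientation: [0.036, 3.14, -0.001]
ft_force: [0.5, -1.1, 2.2]
width: 32.6
```

```bash
python3 -m inch '[{"xyz":[0,0,0],"spin":0},{"xyz":[0,0,0],"spin":0},{"xyz":[0,0,0],"spin":0},{"xyz":[0,0,0],"spin":0},{"xyz":[0,0,0],"spin":0},{"xyz":[0,0,0],"spin":0},{"xyz":[0,0,0],"spin":0},{"xyz":[0,0,-1],"spin":0},{"xyz":[0,0,-3],"spin":0},{"xyz":[0,0,-6],"spin":0},{"xyz":[0,0,-9],"spin":0},{"xyz":[0,0,-10],"spin":0},{"xyz":[0,0,-10],"spin":0}]' 0
python3 - <<'E'
from h import *
go(540,-4,188,178.6)
im=ctrl.get_image("side");cv2.imwrite("pics/s3.png",im[:,:,::-1])
h=cv2.cvtColor(im[:,:,::-1].copy(),cv2.COLOR_BGR2HSV)
m=cv2.inRange(h,(0,0,110),(180,60,255))[120:200,225:275]
print(cv2.boundingRect(m),proj("side",(446.8,305.9,119)),proj("side",(446.8,305.9,4)))
E
```

```text
t: 9.9
ee_pos: [447.5, 306.6, 189.1]
orientation: [0.037, 3.136, 0.002]
ft_force: [-0.8, 0.4, -0.3]
width: 87.8
t 9.9 pos [447.52 306.56 189.13] F [-0.82  0.36 -0.33] w 87.79602278011336 -> shift [ -9.97 -30.83   0.12] spin 0.06499395414843434
(0, 9, 50, 71) [249.8 156.9] [253.33 207.91]
```

```bash
python3 -m inch '[{"xyz":[-0.3,-1,0],"spin":0},{"xyz":[-1,-3,0],"spin":0},{"xyz":[-2,-6,0],"spin":0},{"xyz":[-3,-9,0],"spin":0},{"xyz":[-4,-12,0],"spin":0},{"xyz":[-4.8,-15,0],"spin":0},{"xyz":[-5.6,-18,0],"spin":0},{"xyz":[-6.5,-21,0],"spin":0},{"xyz":[-7.5,-24,0],"spin":0},{"xyz":[-8.4,-27,0],"spin":0},{"xyz":[-9,-29,0],"spin":0},{"xyz":[-9.4,-30.4,0],"spin":0},{"xyz":[-9.5,-30.8,0],"spin":0},{"xyz":[-9.5,-30.8,0],"spin":0}]' 1
python3 - <<'E'
from h import *
go(535,-3.5,55,178.6)
E
```

```text
t: 11.35
ee_pos: [533.9, -4.4, 187.2]
orientation: [0.038, 3.14, -0.0]
ft_force: [0.1, -0.5, 0.4]
width: 0.7
t 11.35 pos [533.92  -4.4  187.24] F [ 0.1  -0.48  0.36] w 0.6515890836939324 -> shift [-0.09  0.09 13.22] spin 0.01632076241349978
```

View pics/s3.png

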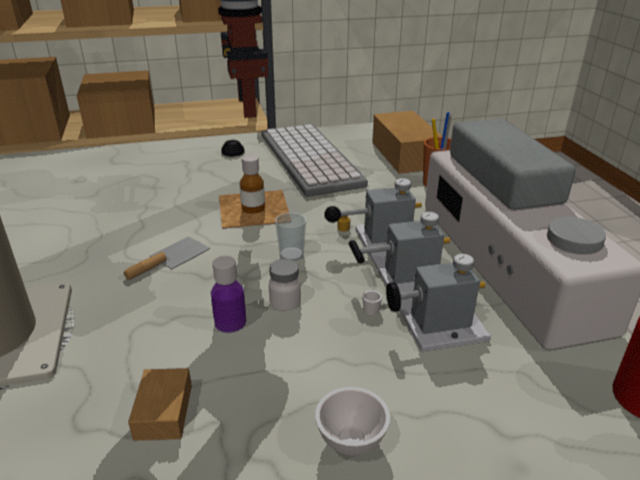

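The bottle stands upright at mid-mat (side view 252,190). Now descend in front of the crossbar.

```bash
python3 -m inch '[{"xyz":[0,0.05,1],"spin":0},{"xyz":[0,0.05,3],"spin":0},{"xyz":[0,0.1,5],"spin":0},{"xyz":[0,0.1,7.5],"spin":0},{"xyz":[0,0.1,10],"spin":0},{"xyz":[0,0.1,12],"spin":0},{"xyz":[0,0.1,13],"spin":0},{"xyz":[0,0.1,13.2],"spin":0},{"xyz":[0,0.1,13.2],"spin":0},{"xyz":[0,0.1,13.2],"spin":0}]' 1
python3 -m inch '[{"xyz":[-0.5,0,0],"spin":0},{"xyz":[-1,0,0],"spin":0},{"xyz":[-1.4,0,0],"spin":0},{"xyz":[-1.7,0,0],"spin":0},{"xyz":[-2,0,0],"spin":0},{"xyz":[-2.3,0,0],"spin":0},{"xyz":[-2.6,0,0],"spin":0},{"xyz":[-2.9,0,0],"spin":0},{"xyz":[-3.2,0,0],"spin":0},{"xyz":[-3.5,0,0],"spin":0},{"xyz":[-3.5,0,0],"spin":0}]' 1
```

```text
t: 12.35
ee_pos: [534.8, -3.2, 56.1]
orientation: [0.037, 3.139, -0.0]
ft_force: [-0.0, -0.1, -0.4]
width: 0.4
t: 13.45
ee_pos: [570.3, -4.1, 56.2]
orientation: [0.037, 3.138, -0.0]
ft_force: [-0.1, -0.1, 1.0]
width: 0.5
```

```bash
python3 -m inch '[{"xyz":[-0.2,0,0],"spin":0},{"xyz":[-0.4,0,0],"spin":0},{"xyz":[-0.5,0,0],"spin":0},{"xyz":[-0.5,0,0],"spin":0}]' 1;  python3 -m inch '[{"xyz":[-0.15,0,0],"spin":0},{"xyz":[-0.3,0,0],"spin":0},{"xyz":[-0.3,0,0],"spin":0}]' 1
```

```text
t: 13.85
ee_pos: [575.5, -4.2, 56.2]
orientation: [0.037, 3.138, -0.0]
ft_force: [-0.3, -0.0, 0.4]
width: 0.4
t: 14.15
ee_pos: [578.7, -4.3, 56.3]
orientation: [0.037, 3.138, -0.0]
ft_force: [-0.1, -0.6, 0.9]
width: 1.0
```

Run:
```python
from h import *
o=ctrl.get_obs();im=ctrl.get_image("wrist")
cv2.imwrite("pics/w2.png",cv2.resize(im[220:470,160:480,::-1],None,fx=2.4,fy=2.4))
im=ctrl.get_image("side");cv2.imwrite("pics/s4.png",cv2.resize(im[180:330,320:520,::-1],None,fx=3.5,fy=3.5))
```

```text
(no output)
```

View pics/s4.png

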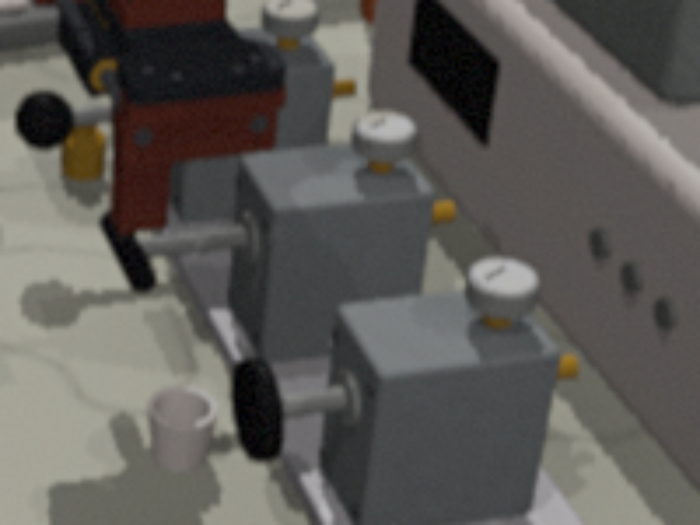

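Run:
```python
from h import *
f=lambda X:(proj("side",X)-[320,180])*3.5
for X in((578.7,-4.3,56),(578.7,-4.3,80),(578.7,-4.3,70),(571,-4,70),(574,-4,70),(591,-4,70)):print(X,f(X))
```

```text
(578.7, -4.3, 56) [135.18 274.03]
(578.7, -4.3, 80) [137.18 231.05]
(578.7, -4.3, 70) [136.34 249.1 ]
(571, -4, 70) [120.41 250.91]
(574, -4, 70) [126.55 250.07]
(591, -4, 70) [161.19 245.36]
```

View pics/w2.png

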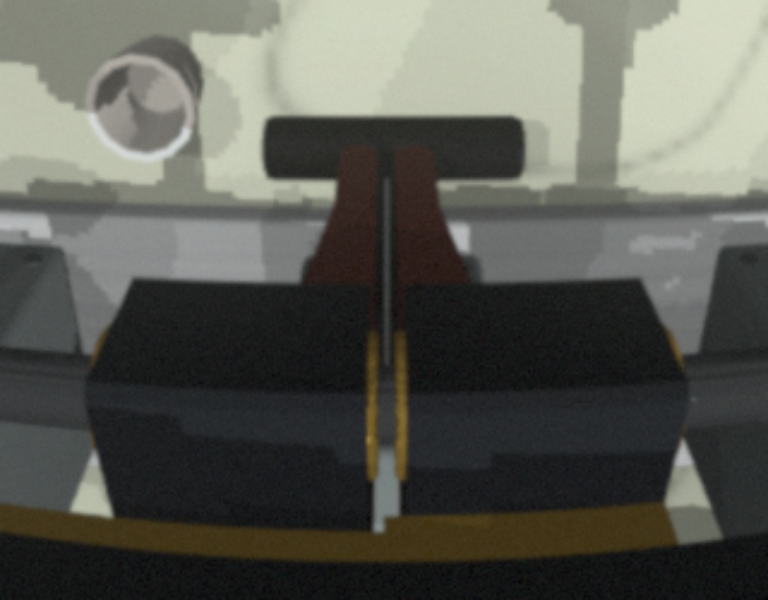

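Run:
```python
from h import *
print("s3 tip", proj("side",(447.5,306.6,189.1)), proj("side",(447.5,260,189.1)),proj("side",(447.5,260,210)))
a=np.load("w1.npz");W=ctrl.camera_info("wrist");K=W["camera_matrix"];H=W["hand_eye"]
def wp(X):
    q=H[:3,:3].T@(np.array(X,float)-H[:3,3]);r=np.linalg.norm(q[:2]);th=np.arctan2(r,q[2]);return q[:2]/r*th*K[0,0]+[K[0,2],K[1,2]]
for X in((0,-44,0),(0,44,0),(0,-57,0),(0,-44,-20),(0,44,-20),(10,44,0),(-10,44,0)):print(X,wp(X))
c=lambda X:(wp(X)-[160,220])*2.4
for X in((0,0,0),(10,0,0),(0,0,-20),(10,0,-20),(10,13,0),(10,13,-20)):print("w2",X,c(X))
im=cv2.imread("pics/s3.png");cv2.imwrite("pics/s3c.png",cv2.resize(im[60:180,200:300],None,fx=5,fy=5))
```

```text
s3 tip [247.77 122.82] [251.28 131.43] [250.57 120.57]
(0, -44, 0) [243.53 277.64]
(0, 44, 0) [398.48 277.73]
(0, -57, 0) [221.59 277.26]
(0, -44, -20) [236.21 292.71]
(0, 44, -20) [405.8  292.81]
(10, 44, 0) [399.77 261.28]
(-10, 44, 0) [397.13 293.6 ]
w2 (0, 0, 0) [386.42 139.8 ]
w2 (10, 0, 0) [386.45  99.75]
w2 (0, 0, -20) [386.43 176.88]
w2 (10, 0, -20) [386.46 133.65]
w2 (10, 13, 0) [443.07  99.71]
w2 (10, 13, -20) [448.78 133.55]
```

View pics/s3c.png

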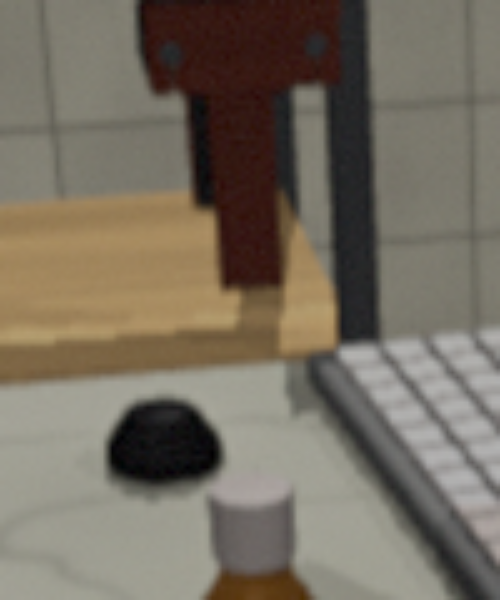

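Finding: the visible fingertips (side 250,118; wrist tip) are about 25 mm short of the reported TCP. The fingers therefore passed above the crossbar without touching it, which fits the zero force. I'll back off and work 25 mm lower.

```bash
python3 -m inch '[{"xyz":[1,0,0],"spin":0},{"xyz":[2.5,0,0],"spin":0},{"xyz":[4,0,0],"spin":0},{"xyz":[4.4,0,0],"spin":0},{"xyz":[4.4,0,0.5],"spin":0},{"xyz":[4.4,0,1.5],"spin":0},{"xyz":[4.4,0,2.3],"spin":0},{"xyz":[4.4,0,2.6],"spin":0},{"xyz":[4.4,0,2.6],"spin":0},{"xyz":[4.4,0,2.6],"spin":0}]' 1
python3 -m inch '[{"xyz":[-0.5,-0.05,0],"spin":0},{"xyz":[-1,-0.05,0],"spin":0},{"xyz":[-1.4,-0.05,0],"spin":0},{"xyz":[-1.7,-0.05,0],"spin":0},{"xyz":[-2,-0.05,0],"spin":0},{"xyz":[-2.3,-0.05,0],"spin":0},{"xyz":[-2.6,-0.05,0],"spin":0},{"xyz":[-2.6,-0.05,0],"spin":0}]' 1
python3 - <<'E'
from h import *
im=ctrl.get_image("side");cv2.imwrite("pics/s5.png",cv2.resize(im[180:330,320:520,::-1],None,fx=3.5,fy=3.5))
E
```

```text
t: 15.25
ee_pos: [534.7, -3.2, 29.8]
orientation: [0.037, 3.138, -0.0]
ft_force: [0.1, 0.3, -0.5]
width: 0.6
t: 16.05
ee_pos: [558.2, -4.3, 29.5]
orientation: [-0.037, -3.139, 0.0]
ft_force: [-7.4, -0.0, 4.1]
width: 0.5
```

View pics/s5.png

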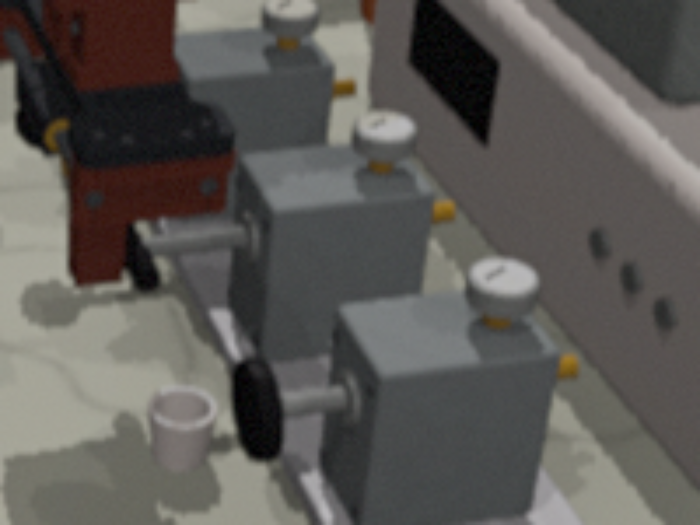

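Contact is at the bar (7.4 N, fingers on its front). Continue home.

```bash
python3 -m inch '[{"xyz":[-0.3,0,0],"spin":0},{"xyz":[-0.6,0,0],"spin":0},{"xyz":[-0.9,0,0],"spin":0},{"xyz":[-1.2,0,0],"spin":0},{"xyz":[-1.5,0,0],"spin":0},{"xyz":[-1.7,0,0],"spin":0},{"xyz":[-1.7,0,0],"spin":0},{"xyz":[-1.7,0,0],"spin":0}]' 1
```

```text
t: 16.9
ee_pos: [573.6, -4.6, 29.2]
orientation: [-0.037, -3.136, 0.0]
ft_force: [-6.2, 0.2, 2.9]
width: 0.4
```

```bash
python3 -m inch '[{"xyz":[-0.2,0,0],"spin":0},{"xyz":[-0.3,0,0],"spin":0},{"xyz":[-0.3,0,0],"spin":0},{"xyz":[-0.3,0,0],"spin":0}]' 1
```

```text
t: 17.3
ee_pos: [573.5, -4.6, 28.9]
orientation: [-0.037, -3.13, -0.0]
ft_force: [-10.5, 1.3, 8.0]
width: 0.6
```

The crossbar is against its stop (force rises with no movement, TCP 573.5 as predicted). Back off, rise, and go over the disc stem.

```bash
python3 -m inch '[{"xyz":[0.5,0,0],"spin":0},{"xyz":[1.5,0,0],"spin":0},{"xyz":[2.5,0,0],"spin":0},{"xyz":[3,0,-1],"spin":0},{"xyz":[3,0,-4],"spin":0},{"xyz":[3,0,-7],"spin":0},{"xyz":[3,0,-10],"spin":0},{"xyz":[3,0,-12],"spin":0},{"xyz":[3,0,-12],"spin":0},{"xyz":[3,0,-12],"spin":0}]' 0
python3 - <<'E'
from h import *
go(611,-133.5,149,178.6)
a=ctrl.get_image("scene");cv2.imwrite("pics/a6.png",cv2.resize(a[200:350,280:480,::-1],None,fx=3.5,fy=3.5))
E
```

```text
t: 18.3
ee_pos: [544.9, -3.9, 149.7]
orientation: [-0.037, -3.131, -0.0]
ft_force: [0.2, -0.2, -0.9]
width: 76.9
t 18.3 pos [544.93  -3.93 149.66] F [ 0.16 -0.17 -0.89] w 76.93384364360197 -> shift [ -6.91 -12.8   -0.  ] spin 0.040059266605538824
```

View pics/a6.png

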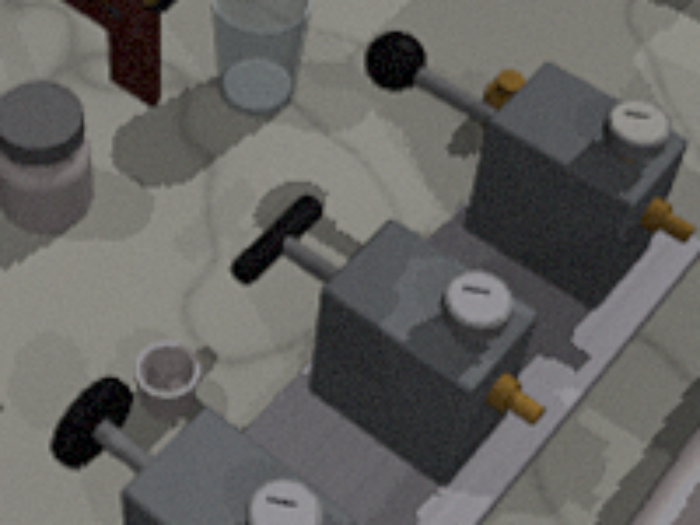

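The bar has moved in: centre at crop (277,239), full image (359,268).

```bash
python3 - <<'E'
from h import *
print(plane("scene",(280+277/3.5,200+239/3.5),70),plane("scene",(350,262),70))
E
python3 -m inch '[{"xyz":[-0.5,-1,0],"spin":0},{"xyz":[-1.5,-3,0],"spin":0},{"xyz":[-3,-5.5,0],"spin":0},{"xyz":[-4.5,-8.5,0],"spin":0},{"xyz":[-5.8,-11,0],"spin":0},{"xyz":[-6.6,-12.3,0],"spin":0},{"xyz":[-6.9,-12.8,0],"spin":0},{"xyz":[-6.9,-12.8,0],"spin":0},{"xyz":[-6.9,-12.8,0],"spin":0}]' 0
python3 - <<'E'
from h import *
go(611,-133.5,30,178.6)
E
```

```text
[591.74  -2.53  70.  ] [572.05  -1.96  70.  ]
t: 19.25
ee_pos: [609.6, -132.7, 147.5]
orientation: [-0.036, -3.128, -0.001]
ft_force: [-0.2, 1.0, 0.2]
width: 87.5
t 19.25 pos [ 609.56 -132.69  147.51] F [-0.18  0.97  0.18] w 87.533694994838 -> shift [-0.3  -0.08 11.75] spin 0.06610256939632109
```

```bash
python3 -m inch '[{"xyz":[-0.1,-0.05,1],"spin":0},{"xyz":[-0.1,-0.1,3],"spin":0},{"xyz":[-0.1,-0.1,5],"spin":0},{"xyz":[-0.1,-0.1,7],"spin":0},{"xyz":[-0.1,-0.1,8.5],"spin":0},{"xyz":[-0.1,-0.1,10],"spin":0},{"xyz":[-0.1,-0.1,11],"spin":0},{"xyz":[-0.1,-0.1,11.6],"spin":0},{"xyz":[-0.1,-0.1,11.6],"spin":0},{"xyz":[-0.1,-0.1,11.6],"spin":0}]' 0
python3 - <<'E'
from h import *
go(611,-133.5,30,178.6)
im=ctrl.get_image("side");cv2.imwrite("pics/s7.png",cv2.resize(im[180:360,320:540,::-1],None,fx=3.5,fy=3.3))
E
```

```text
t: 20.25
ee_pos: [609.3, -133.7, 31.9]
orientation: [-0.037, -3.129, -0.001]
ft_force: [-0.2, -0.6, -0.4]
width: 87.7
t 20.25 pos [ 609.33 -133.74   31.87] F [-0.24 -0.57 -0.41] w 87.73295202963921 -> shift [-0.17  0.03  0.19] spin 0.06067676612423156
```

```bash
python3 -m inch '[{"xyz":[0,0,0],"spin":0},{"xyz":[0,0,0],"spin":0},{"xyz":[0,0,0],"spin":0},{"xyz":[0,0,0],"spin":0},{"xyz":[0,0,0],"spin":0},{"xyz":[0,0,0],"spin":0},{"xyz":[0,0,0],"spin":0},{"xyz":[0,0,0],"spin":0},{"xyz":[0,0,0],"spin":0},{"xyz":[0,0,0],"spin":0}]' 1
```

```text
t: 21.3
ee_pos: [609.5, -133.8, 32.1]
orientation: [-0.036, -3.129, -0.0]
ft_force: [0.4, 0.6, -0.0]
width: 11.1
```

Gripping the stem (11 mm). Pull out.

```bash
python3 -m inch '[{"xyz":[0.3,0,0],"spin":0},{"xyz":[0.6,0,0],"spin":0},{"xyz":[0.9,0,0],"spin":0},{"xyz":[1.2,0,0],"spin":0},{"xyz":[1.5,0,0],"spin":0},{"xyz":[1.8,0,0],"spin":0},{"xyz":[2.1,0,0],"spin":0},{"xyz":[2.4,0,0],"spin":0},{"xyz":[2.7,0,0],"spin":0},{"xyz":[3,0,0],"spin":0},{"xyz":[3.3,0,0],"spin":0},{"xyz":[3.6,0,0],"spin":0},{"xyz":[3.9,0,0],"spin":0},{"xyz":[4.1,0,0],"spin":0},{"xyz":[4.1,0,0],"spin":0}]' 1
cat > chk.py <<'E'
from h import *
import sys
im=ctrl.get_image("scene");cv2.imwrite(f"pics/{sys.argv[1]}.png",im[:,:,::-1])
g=im.max(2)
m=(g<38).astype(np.uint8);m=cv2.morphologyEx(m,cv2.MORPH_OPEN,np.ones((3,3)))
k,l,st,c=cv2.connectedComponentsWithStats(m)
for i in range(1,k):
    x,y=c[i]
    if 30<st[i,4]<600 and 260<x<420 and 190<y<350: print(st[i],c[i],plane("scene",c[i],70))
E
python3 chk.py d1
```

```text
t: 22.8
ee_pos: [569.7, -132.7, 32.3]
orientation: [-0.037, -3.132, -0.001]
ft_force: [7.7, 4.6, -13.1]
width: 9.1
[322 207   9   7  47] [325.85 209.96] [462.83  64.52  70.  ]
[385 209  16  16 198] [392.27 216.83] [567.14 128.79  70.  ]
[347 256  25  25 213] [358.79 267.75] [590.63  -2.02  70.  ]
```

```bash
python3 -m inch '[{"xyz":[0.15,0,0],"spin":0},{"xyz":[0.3,0,0],"spin":0},{"xyz":[0.3,0,0],"spin":0},{"xyz":[0.3,0,0],"spin":0}]' 1
python3 - <<'E'
import cv2
from h import *
im=cv2.imread("pics/d1.png")
# disc leftmost dark pixels around predicted out position
print(proj("scene",(551,-132.5,70)),proj("scene",(571,-132.8,70)))
g=im.max(2);
for v in range(268,350,4): print(v,''.join('#' if x<38 else '.' for x in g[v,240:340]))
E
```

```text
t: 23.25
ee_pos: [569.9, -132.7, 32.3]
orientation: [-0.038, -3.138, 0.0]
ft_force: [12.6, 4.3, -15.8]
width: 9.1
[287.34 306.38] [296.67 313.73]
268 ...................#.#.#............###########################..#......########........##.###......
272 ....................#####..#...#........................#.#.###.......#########.........##..........
276 ...................##...#.#######....#...............##..#.#..##.####################...............
280 .................#####....##.#.#..#.###..#####..#.####....##..########################..............
284 ............################...#..###.##.#.#....#......##.#######...#################...............
288 ################################.##.#.#.##.#.#..###.#############.#.....#########...................
292 #.#############...##......###########..#....#.#.#################........###........................
296 ###################............#####################################................................
300 ########################..........######################.###########................................
304 .####
[... 550 characters left out ...]
......................................................................
328 .................#########.#.##.....................................................................
332 ......................#.####..##....................................................................
336 ..........................####......................................................................
340 ....................................................................................................
344 ....................................................................................................
348 ............................................................................##......................
```

It's at its stop (39.8–40 mm, force rising with no movement). Flush for over 2 s.

```bash
Z=0; python3 -m inch '[{"xyz":[0,0,0],"spin":0},{"xyz":[0,0,0],"spin":0},{"xyz":[0,0,0],"spin":0},{"xyz":[0,0,0],"spin":0},{"xyz":[0,0,0],"spin":0},{"xyz":[0,0,0],"spin":0},{"xyz":[0,0,0],"spin":0},{"xyz":[0,0,0],"spin":0},{"xyz":[0,0,0],"spin":0},{"xyz":[0,0,0],"spin":0},{"xyz":[0,0,0],"spin":0},{"xyz":[0,0,0],"spin":0},{"xyz":[0,0,0],"spin":0},{"xyz":[0,0,0],"spin":0},{"xyz":[0,0,0],"spin":0},{"xyz":[0,0,0],"spin":0},{"xyz":[0,0,0],"spin":0},{"xyz":[0,0,0],"spin":0},{"xyz":[0,0,0],"spin":0},{"xyz":[0,0,0],"spin":0}]' 1
python3 -m inch '[{"xyz":[0,0,0],"spin":0},{"xyz":[0,0,0],"spin":0},{"xyz":[0,0,0],"spin":0},{"xyz":[0,0,0],"spin":0},{"xyz":[0,0,0],"spin":0}]' 1
```

```text
t: 25.25
ee_pos: [570.0, -132.7, 32.2]
orientation: [-0.038, -3.139, 0.0]
ft_force: [4.1, 3.4, -7.8]
width: 9.2
t: 25.75
ee_pos: [570.0, -132.6, 32.2]
orientation: [-0.038, -3.139, 0.0]
ft_force: [4.6, 2.8, -8.5]
width: 9.0
```

Push in 20 mm, still gripping the stem.

```bash
python3 -m inch '[{"xyz":[-0.2,0,0],"spin":0},{"xyz":[-0.4,0,0],"spin":0},{"xyz":[-0.6,0,0],"spin":0},{"xyz":[-0.8,0,0],"spin":0},{"xyz":[-1,0,0],"spin":0},{"xyz":[-1.2,0,0],"spin":0},{"xyz":[-1.4,0,0],"spin":0},{"xyz":[-1.6,0,0],"spin":0},{"xyz":[-1.8,0,0],"spin":0},{"xyz":[-1.95,0,0],"spin":0},{"xyz":[-1.95,0,0],"spin":0},{"xyz":[-1.95,0,0],"spin":0}]' 1
```

```text
t: 26.95
ee_pos: [590.1, -133.2, 32.2]
orientation: [-0.038, -3.14, 0.0]
ft_force: [0.8, 2.8, -4.3]
width: 9.5
```

```bash
python3 -m inch '[{"xyz":[0,0,0],"spin":0},{"xyz":[0,0,0],"spin":0},{"xyz":[0,0,0],"spin":0},{"xyz":[0,0,0],"spin":0},{"xyz":[0,0,0],"spin":0},{"xyz":[0,0,0],"spin":0},{"xyz":[0,0,0],"spin":0},{"xyz":[0,0,0],"spin":0},{"xyz":[0,0,-1],"spin":0},{"xyz":[0,0,-4],"spin":0},{"xyz":[0,0,-8],"spin":0},{"xyz":[0,0,-12],"spin":0},{"xyz":[0,0,-15],"spin":0},{"xyz":[0,0,-15],"spin":0}]' 0
python3 -m inch '[{"xyz":[2,0,0],"spin":0},{"xyz":[6,0,0],"spin":0},{"xyz":[10,0,-1],"spin":0},{"xyz":[14,0,-3],"spin":0},{"xyz":[16,0,-6],"spin":0},{"xyz":[17,0,-8],"spin":0},{"xyz":[17,0,-8],"spin":0},{"xyz":[17,0,-8],"spin":0}]' 0
python3 chk.py e1
python3 - <<'E'
from h import *
for n in("wrist","side"):
    o=ctrl.get_obs();im=ctrl.get_image(n);cv2.imwrite(f"pics/e_{n}.png",im[:,:,::-1])
    m=(im.max(2)<38).astype(np.uint8);m=cv2.morphologyEx(m,cv2.MORPH_OPEN,np.ones((3,3)))
    k,l,st,c=cv2.connectedComponentsWithStats(m);R=Ro.from_rotvec(o["orientation"]).as_matrix()
    for i in range(1,k):
        P=wray(c[i],70,R,o["ee_pos"]) if n=="wrist" else plane(n,c[i],70)
        if 40<st[i,4]<4000 and P[0]>530 and P[0]<610 and abs(P[1])<200: print(n,st[i],c[i],P)
im=cv2.imread("pics/e1.png")
h=cv2.cvtColor(im,cv2.COLOR_BGR2HSV)
print("e1 disc expected px d=0,20,40",[proj("scene",(591-d,-133,70)) for d in(0,20,40)])
E
```

```text
t: 28.35
ee_pos: [593.4, -133.8, 187.9]
orientation: [0.038, 3.134, -0.004]
ft_force: [-0.4, -0.6, -0.6]
width: 87.8
t: 29.15
ee_pos: [422.9, -129.5, 266.3]
orientation: [0.038, 3.133, -0.004]
ft_force: [0.0, 0.1, -1.4]
width: 88.2
[385 209  16  17 201] [392.21 217.11] [567.45 128.15  70.  ]
[347 256  25  25 227] [358.75 267.57] [590.35  -1.77  70.  ]
[286 301  22  25 314] [295.79 312.35] [ 568.32 -131.89   70.  ]
wrist [509 302  21  21 318] [518.54 311.89] [568.26 126.78  70.  ]
side [325 208  16  14 178] [332.33 214.26] [568.69 125.81  70.  ]
side [360 240  15  22 159] [366.91 250.75] [591.75  -6.2   70.  ]
side [374 286  13  27 279] [380.   299.52] [ 569.69 -135.05   70.  ]
e1 disc expected px d=0,20,40 [array([306.29, 321.22]), array([296.58, 313.82]), array([287.11, 306.59])]
```

Run:
```python
from h import *
A={};
for n,f0,f1 in(("scene","scene0","e1"),("side","side0","e_side")):
    a=cv2.imread(f"pics/{f0}.png");b=cv2.imread(f"pics/{f1}.png")
    g=lambda im:cv2.morphologyEx((im.max(2)<38).astype(np.uint8),cv2.MORPH_OPEN,np.ones((3,3)))
    x=(285,290,45,50) if n=="scene" else (380,270,30,50)
    k,l,st,c=cv2.connectedComponentsWithStats(g(a))
    for i in range(1,k):
        if x[0]<c[i][0]<x[0]+x[2] and x[1]<c[i][1]<x[1]+x[3] and st[i,4]>60:print("disc start",n,st[i],plane(n,c[i],70))
    d=cv2.morphologyEx((cv2.absdiff(cv2.GaussianBlur(a,(5,5),0),cv2.GaussianBlur(b,(5,5),0)).max(2)>22).astype(np.uint8),cv2.MORPH_OPEN,np.ones((3,3)))
    k,l,st,c=cv2.connectedComponentsWithStats(d)
    for i in range(1,k):
        if st[i,4]>25:print(n,"changed",st[i],plane(n,c[i],0)[:2])
    h=cv2.cvtColor(b,cv2.COLOR_BGR2HSV)
print("bottle top/foot expected",[proj(n,(446.8,306,z)) for n in("scene","side") for z in(4,119)])
```

```text
disc start scene [295 308  23  26 333] [ 588.19 -132.32   70.  ]
scene changed [ 48   0  23  25 300] [-927.2   258.14]
scene changed [ 119    0   81   19 1038] [-669.94  491.83]
scene changed [378   0   6   9  46] [ -84.63 1008.41]
scene changed [  77    8   58   65 2796] [-607.19  244.4 ]
scene changed [   96     9   166   186 12294] [-188.22  214.37]
scene changed [131  21   7   7  33] [-629.12  360.22]
scene changed [ 70  57  15  10 115] [-548.56  107.41]
scene changed [   0  112  349  162 7705] [131.06 -52.95]
scene changed [ 344  127   61   67 1617] [421.25 309.7 ]
scene changed [178 149  37  19 274] [78.35 46.56]
scene changed [   0  154   70   47 1749] [-161.08 -224.15]
scene changed [337 250  36  32 598] [552.47  39.97]
scene changed [267 272  17  11 111] [455.67 -73.14]
scene changed [ 218  285  100   81 3200] [ 520.87 -148.49]
scene changed [334 300   8   7  45] [579.46 -41.7 ]
scene changed [251 346  29  26 273] [ 557.57 -197.47]
scene changed [   0  354  116  105 3608] [ 352.26 -455.11]
scene changed [276 354  14  12 107] [ 578.33 -180.31]
scene changed [259 368  14  12 1
[... 426 characters left out ...]
 220  161   47   83 2011] [443.07 336.54]
side changed [    0   197   167   283 14577] [127.27 -42.25]
side changed [204 202  14   8  78] [362.49 346.07]
side changed [348 238  29  26 497] [619.86  99.27]
side changed [342 268  23  15 268] [580.95  27.06]
side changed [ 334  281   38  109 3239] [ 533.81 -125.06]
side changed [368 282  34  33 789] [614.62 -47.12]
side changed [ 69 332  12   5  47] [125.36 -18.77]
side changed [389 350  11  12 103] [ 578.86 -181.38]
side changed [376 353  17  29 276] [ 558.19 -198.81]
side changed [395 368  10  12 100] [ 575.08 -216.1 ]
bottle top/foot expected [array([390.1 , 167.45]), array([395.73, 124.51]), array([253.33, 207.89]), array([249.8 , 156.89])]
```

```bash
python3 -c "
from workcell import ctrl
print(ctrl.close_job(), ctrl.get_obs()['t'])"
```

```text
the job is handed in; nothing more can be done
the job is handed in; nothing more can be done
```

The purge-gas changeover is done and handed in at about 29 s of the 64 s allowed.

**What I did, in order:**
1. **Bottle:** I gripped the brown bottle by its cap and stood it upright at the middle of the cork mat.
2. **Crossbar knob:** I pushed it home until it was hard against its stop.
3. **Disc knob:** I gripped it by the stem, pulled it out to its stop, held it there about 2.5 s, and pushed it back to half-way. I then let go and backed clear.

**Last checks:**
- **Disc knob:** it ended 20 mm out from its start by both cameras (19.9 and 20.0 mm).
- **Crossbar knob:** it sits at x of about 591 mm, which is the home position, and was there before the disc knob moved.
- **Ball knob:** it did not move.
- **Bottle:** it looked upright in the side picture after release. Before-and-after differencing shows change there, as expected.
- **Bystanders:** no change showed at the jar, beaker, brass weight or bowl. Small changes near the crucible are probably shadow; I did not measure it again. The fingertips stayed well above its height near it.

**What disagreed:**
- **Fingertip position:** the visible fingertips end about 25 mm short of the reported TCP. My first push at the crossbar passed over it without touching, so I repeated it lower. The bottle was also held only by the top of its cap.
- **Picture limit:** I reached the 12-picture limit before the stem grasp, so everything after that rests on finger width, force and image measurements.

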